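# Isolate a guarded supply with the hook stick

## Robot

A 6-joint arm with a two-finger parallel gripper is mounted at the origin on a cart in front of the work surface, level with it; the furniture and walls round the work are solid. World frame = base frame: x ahead of the robot, y to its left, z up, the work surface at z = 0. Lengths are in m, angles in rad, forces in N, time in s.
With the tool pointing down it reaches from about 0.3 to 0.75 m from the base axis. Payload 8.5 kg.
Tool frame: the origin (TCP) lies between the finger pads; the fingertips stand 11 mm ahead of it and the grasp point (between the pads) lies 8 mm behind it; z points along the fingers, y is the line along which they close (so a half turn about z gives the same grasp; the last joint's range is limited). The gripper opens to 85 mm and grips with 20 to 120 N. Pads are 22 mm wide; open, the fingers measure 114 mm over their backs; the gripper's body (76 mm by 85 mm) begins 54 mm behind the grasp point. The pads swing forward as they close: fully open they stand 13 mm farther back than shut.
Start: joints at [0.914, 0.381, 1.297, -0, 1.464, -0.215], TCP at [0.235, 0.497, 0.242] pointing down, gripper open.
Joint ranges: [-3.11, 3.11], [-0.89, 2.33], [0.22, 2.48], [-1.42, 4.56], [0.17, 2.85], [-2.88, 2.88]. Speed limits (rad/s): [2.39, 2.39, 3.14, 3.14, 3.14, 3.14].

## Interface

Orientations are given as a unit quaternion [x, y, z, w].
In Python, from rig import r, hand, telemetry, grab_frame, calibration, sign_off gives the robot as it stands. Calls block until the motion is done:
- r.reach(position, orientation): joint-space move of the TCP to a pose.
- r.movel(position, max_speed=0.15, attitude=None): straight line of the TCP; attitude=None keeps the orientation; max_speed is the mean speed in m/s.
- r.set_joints(angles): joint-space move.
- hand.grip(opening, f_grip=None): opening from 0.0 (shut) to 1.0 (fully open); f_grip is the grip in N (None keeps the last); returns when the fingers have stopped.
- r.wait(seconds).
- r.solve_ik(position, orientation): joint angles nearest the present ones, or None.
- telemetry.get_obs(): the state.
- grab_frame(name): name is "side" or "top" or "wrist"; returns (picture, depth): 400x640x3 uint8, blue, green, red; 400x640 float32, m along the optical axis (not along the pixel's ray), 0 where there is no reading.
- calibration(name): a dict with "fx", "fy", "cx", "cy" (pixels), "position" and "rotation" of the camera in the world; the wrist camera has in their place "T_tool_cam" (4x4, takes a point from camera to tool coordinates, whose origin is the TCP and whose axes are the flange's). Camera axes: x right, y up, looking along -z (the intrinsics and any distortion apply to the point x, -y, -z); pixel columns grow to the right and rows downward; lengths in m; the calibration is good to about 2 mm. A picture is of the moment at which its call begins: read the wrist's pose just before it. calibration takes no time and is no camera call.
A pose or a line that the arm cannot do raises r.MotionError and nothing moves.
- sign_off(): hands the job in; it is judged then, once.
The state is a dict: "time_s": time; "q": joint angles; "dq": joint speeds; "joint_efforts": joint torques, N m; "position": TCP position; "orientation": TCP orientation; "contact_force": force on the tool from outside, world axes, zero at the start; "wrist_torque": the same for the moment, N m; "grip_width": opening from 0.0 (shut) to 1.0 (fully open); "grasp_force": force on a finger pad.
Only numpy, scipy, OpenCV 4.12 (cv2) and the standard library are available. Lean on these libraries where they do the work, as an engineer would, in place of code of your own. Each camera call takes 0.05 s, during which the arm holds its last target. There are 200 camera calls.

## Task

Make the guarded high-voltage supply safe: take the orange insulated hook stick from its rest, reach its prong through the front window of the clear guard, drop it into the eye of the red isolator bolt and draw the bolt out towards the window until you feel its end stop, then seat it by pulling snugly, about 15 N, for half a second; it must not be forced, so never let the stick press on the bolt or guard with more than 20 N. Then lay the stick back in both forks of its rest as you found it and let go. Keep your hand off the supply, leave the bolt drawn out, and leave the other things on the bench alone.

Things in the scene. Friction and masses are not known exactly. Their poses are not given: they have to be found in the camera images.
- hv_supply: Guarded supply, fixed: clear box 130 (x) x 184 (y) x 136 mm on a grey base. Origin: centre of underside; own -x is the front. Front wall (own x -65, 4 mm thick) has a window 64 mm wide centred on own y 0, from 32 mm up to the roof's underside at 132 mm above the bench. Too small for a hand; the lane behind it (own y -30 to +30 mm) is free but for the bolt.
- eye (a point): Centre of the top of the isolator bolt's eye: red level plate 38 (x) x 42 (y) x 8 mm, 60 mm above the bench, through opening 20 (x) by 24 (y) mm, 44 mm free below. Axes as the supply's; own y 0. Slides along own x: starts at own x -16 to +16 mm; drawn to -x by 24 to 40 mm it meets a hard stop, set anew each time, at own x -40 to -24. Slides at 5 N + 15 N per m/s, stays where left.
- hook_stick: Hook stick, loose, 0.1 to 0.16 kg. Origin: centre of the orange handle, 110 (x) x 16 (y) x 24 mm (z). Yellow 8 mm rod along own +x, level with the origin, to x = 160 mm, where an 8 mm prong turns down (own -z). Rubber collar 20 mm wide at x 55 to 61. Centre of mass 10 mm ahead of the origin. In its rest the handle can be gripped across its sides from x -25 to +45 mm.
- prong_tip (a point): Lower end of the prong, at (160, 0, -30) mm in the stick's frame.
- stick_rest: Rest for the stick, fixed: grey base 200 x 62 x 8 mm, two black forks 10 mm thick. Origin on the bench; own +x is where the rod points. Rear fork at own x -42 mm, floor 48 mm high, 24 mm wide inside, takes the handle; front fork at x +88, floor 56 mm high, 20 mm wide inside, takes the rod. Horns rise 15 mm above the floors.
- rest_seat (a point): Where the stick's origin is when it lies in its rest: 60 mm above the rest's origin, axes as the rest's (the stick's x along this x).
- ipa_bottle: White bottle with red cap, 40 x 40 x 115 mm, loose; origin under its centre. Leave alone.
- parts_case: Blue parts case with clear lid, 74 x 130 x 25 mm, loose; origin under its centre. Leave alone.
- screwdriver: Small yellow screwdriver, 12 x 110 x 10 mm, loose; origin under its centre. Leave alone.
- tape: Roll of blue tape, 68 x 67 x 19 mm, loose; origin under its centre. Leave alone.
- heatsink: Black heatsink, 30 x 42 x 23 mm, loose; origin under its centre. Leave alone.
- marker: Black and red marker pen, 12 x 127 x 13 mm, loose; origin under its centre. Leave alone.
- battery: Orange battery cell, 14 x 50 x 14 mm, loose, lying; origin under its centre. Leave alone.
Mind the look-alikes: they are no part of the job. There is more than one size of the hook_stick; the job needs the larger.

How it is judged:
By the outcome, as a careful person would: the job done as asked, in the order asked, and still so for the second after the job is handed in, with the robot touching nothing.
It also fails if it takes over 64 s, if anything falls off the work surface, if the arm or the gripper's body presses on something with over 40 N, if the wrist force passes 120 N, or if a joint passes its speed limit or range.

## Working session

There is one attempt and no reset: what is moved stays moved. The work goes in short steps, each a Python script; the robot and the scene stay as the last script left them, time stands still between calls to the robot, and variables do not carry over. Pictures are saved under pics/ and viewed, at most 10 in all, crops included, and the job is handed in when it is done.

```bash
ls; mkdir -p pics
python3 - <<'E'
from rig import *
import cv2,numpy as np
for n in ("top","side"):
    im,d=grab_frame(n); cv2.imwrite(f"pics/{n}0.png",im); np.save(f"{n}0.npy",d); print(n,calibration(n))
print(telemetry.get_obs())
E
```

```text
pics
top {'fx': 497.3309510069772, 'fy': 497.3309510069772, 'cx': 329.5960459734494, 'cy': 191.4121571273285, 'position': array([0.23151058, 0.11806754, 1.48514552]), 'rotation': array([-0.0702975 ,  0.07017107,  0.70552613, -0.7016888 ])}
side {'fx': 392.36509297851353, 'fy': 392.36509297851353, 'cx': 323.3033552069155, 'cy': 197.39734637959396, 'position': array([-0.10556358,  1.18943245,  0.69753872]), 'rotation': array([-0.13973222,  0.50963366,  0.81838089, -0.22583437])}
{'time_s': 0.1, 'q': array([ 9.13691941e-01,  3.81154335e-01,  1.29815861e+00,  2.26336739e-05,
        1.46361157e+00, -2.15308552e-01]), 'dq': array([-0.00064104, -0.00433563, -0.00155687,  0.0004073 ,  0.00072654,
       -0.00100538]), 'joint_efforts': array([ 3.98287171e-03, -4.49224734e+01, -2.31657171e+01, -2.05198307e-04,
        3.68445806e-03, -3.38599932e-06]), 'position': array([0.2350078 , 0.49699251, 0.2417686 ]), 'orientation': array([ 2.19106950e-01,  9.75700621e-01, -5.98820997e-04, -2.91556547e-04]), 'contact_force': array([ 0.07936751, -0.79640773,  0.88070648]), 'wrist_torque': array([ 0.0346912 ,  0.02470589, -0.02355006]), 'grasp_force': 0.0, 'grip_width': 1.0018456330814773}
```

View pics/top0.png

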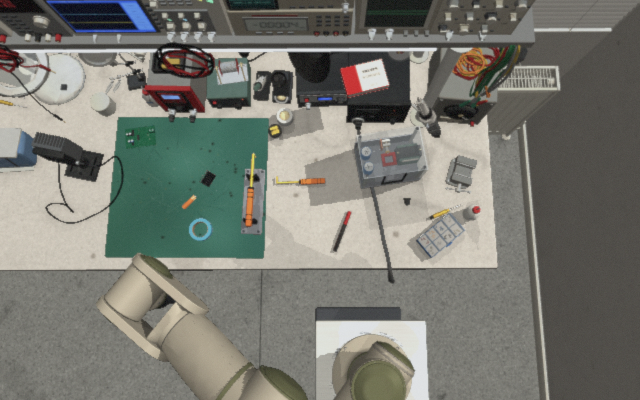

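View pics/side0.png

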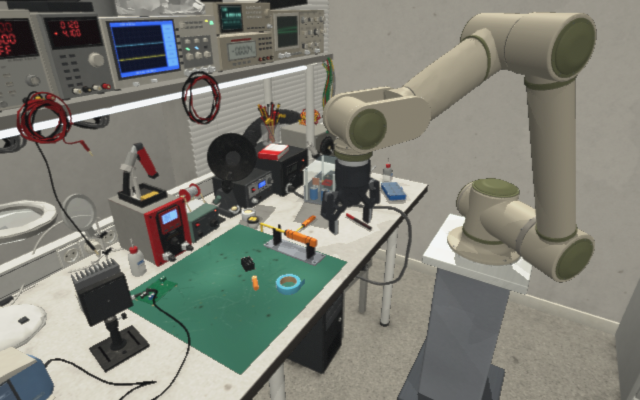

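The larger stick lies in its rest at about (250,200) with the rod pointing up the picture. The look-alike smaller stick is loose at (300,182). The supply is at (390,158), with the red bolt at about (388,158).

```bash
cat > h.py <<'E'
from rig import *
import cv2,numpy as np
from scipy.spatial.transform import Rotation as R
def cam(n,obs=None):
    c=calibration(n)
    if n=="wrist":
        T=c["T_tool_cam"]; Rt=R.from_quat(obs["orientation"]).as_matrix()
        return c,Rt@T[:3,:3],obs["position"]+Rt@T[:3,3]
    return c,R.from_quat(c["rotation"]).as_matrix(),np.array(c["position"])
def ray(n,u,v,obs=None):
    c,M,p=cam(n,obs); d=np.array([(u-c["cx"])/c["fx"],-(v-c["cy"])/c["fy"],-1.])
    if c.get("distortion") is not None: print("DIST",c["distortion"])
    return p,M@d
def atz(n,u,v,z,obs=None):
    p,d=ray(n,u,v,obs); return p+d*(z-p[2])/d[2]
def cloud(n,d,obs=None):
    c,M,p=cam(n,obs); v,u=np.mgrid[:400,:640]
    P=np.stack([(u-c["cx"])/c["fx"]*d,-(v-c["cy"])/c["fy"]*d,-d],-1)
    return P@M.T+p
E
python3 - <<'E'
from h import *
im=cv2.imread("pics/top0.png"); d=np.load("top0.npy"); P=cloud("top",d)
for u,v in [(200,180),(320,240),(249,205),(253,165),(388,158),(300,182)]: print(u,v,P[v,u].round(3))
hsv=cv2.cvtColor(im,cv2.COLOR_BGR2HSV)
m=(hsv[...,0]<18)&(hsv[...,1]>150)&(hsv[...,2]>120)
r=np.zeros_like(m); r[150:240,238:270]=1
Q=P[m&r]; print("handle",Q.mean(0),Q.min(0),Q.max(0),len(Q)); 
m2=(hsv[...,0]>=20)&(hsv[...,0]<35)&(hsv[...,1]>120)&(hsv[...,2]>120)
Q2=P[m2&r]; print("rod",Q2.mean(0),Q2.min(0),Q2.max(0),len(Q2))
print(np.c_[Q2][:3],Q2[-3:])
a=cv2.resize(im[120:220,340:440],(600,600),interpolation=cv2.INTER_CUBIC)
cv2.imwrite("pics/c1.png",a)
E
```

```text
200 180 [0.567 0.512 0.008]
320 240 [ 0.383  0.147 -0.001]
249 205 [0.477 0.35  0.076]
253 165 [0.599 0.343 0.063]
388 158 [ 0.596 -0.046  0.143]
300 182 [0.559 0.207 0.009]
handle [0.46960243 0.34837043 0.07795585] [0.23151058 0.11806754 0.05527447] [0.52523651 0.3607773  1.48514552] 201
rod [0.57821211 0.34355442 0.08104511] [0.23151058 0.11806754 0.04278987] [0.63156158 0.35122729 1.48514552] 83
[[0.23151058 0.11806754 1.48514552]
 [0.63156158 0.3432559  0.06667106]
 [0.63097817 0.34754618 0.05788186]] [[0.53781702 0.34668489 0.06703354]
 [0.53545828 0.34998727 0.06419297]
 [0.53476781 0.3465575  0.06734549]]
```

View pics/c1.png

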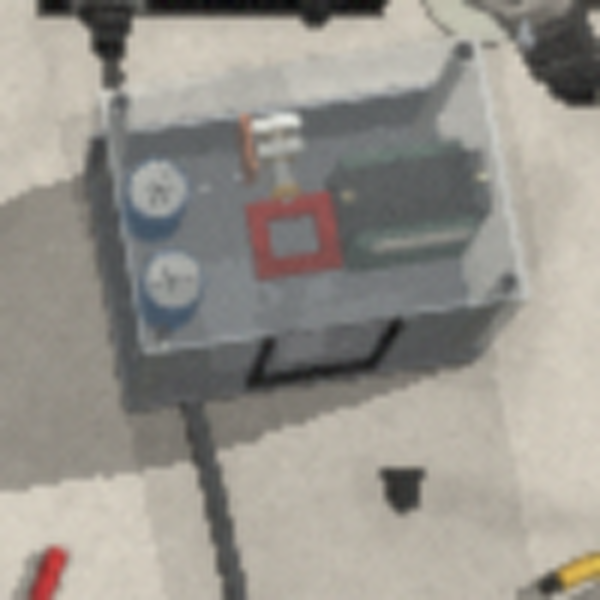

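The crop shows the guard roof with the red eye at crop (294,236), i.e. pixel (389,159). The front window faces down-image, towards the robot. It also confirms that the stick in the rest is the long one.

Run:
```python
from h import *
c=lambda x,y:(340+x/6-.4,120+y/6-.4)
C=[atz("top",*c(*q),.136) for q in [(100,92),(480,40),(528,297),(143,350)]]
for q in C: print(q.round(4))
e=[atz("top",*c(*q),.060) for q in [(294,236),(269,236),(319,236)]]; print("eye",e[0].round(4))
ce=np.mean(C,0); yv=(C[0]-C[1]+C[3]-C[2]); xv=C[0]-C[3]+C[1]-C[2]; print("box",ce.round(4),np.degrees(np.arctan2(-yv[0],yv[1])),np.degrees(np.arctan2(xv[1],xv[0])),[np.linalg.norm(C[i]-C[i-1]).round(3) for i in range(4)])
im=cv2.imread("pics/top0.png"); hsv=cv2.cvtColor(im,cv2.COLOR_BGR2HSV)
for nm,lo,hi,z in(("handle",(3,150,120),(17,255,255),.072),("rod",(20,110,110),(35,255,255),.064)):
    m=cv2.inRange(hsv,lo,hi); v,u=np.nonzero(m); k=(v>145)&(v<240)&(u>238)&(u<266); 
    Q=np.array([atz("top",a,b,z) for a,b in zip(u[k],v[k])]); f=np.polyfit(Q[:,0],Q[:,1],1)
    print(nm,Q.mean(0).round(4),Q[:,0].min(),Q[:,0].max(),np.degrees(np.arctan(f[0])),np.polyval(f,[.47,.6]))
# go above stick and look
x,y,yaw=0.477,0.349,-0.03
q=(R.from_euler('z',yaw)*R.from_quat([1,0,0,0])).as_quat()
print(calibration("wrist"))
for cand in (yaw,yaw+np.pi):
    q=(R.from_euler('z',cand)*R.from_quat([1,0,0,0])).as_quat(); s=r.solve_ik([x,y,.25],q); print(cand,s)
```

```text
[0.6663 0.0412 0.136 ]
[ 0.691  -0.1392  0.136 ]
[ 0.5656 -0.1564  0.136 ]
[0.5413 0.0232 0.136 ]
eye [ 0.6161 -0.0578  0.06  ]
box [ 0.6161 -0.0578  0.136 ] 7.751388892426369 7.983153680674934 [np.float64(0.126), np.float64(0.182), np.float64(0.127), np.float64(0.181)]
handle [0.4707 0.3494 0.072 ] 0.4197331039618639 0.5249187471617297 -1.7523749327012363 [0.34940426 0.34542701]
rod [0.5837 0.3463 0.064 ] 0.5354833883328995 0.6323314298863953 -2.575135174495229 [0.35145467 0.34560793]
{'fx': 314.4401110611421, 'fy': 314.4401110611421, 'cx': 321.7070455936473, 'cy': 200.44765938289268, 'T_tool_cam': array([[ 1.22250945e-04,  9.53911116e-01,  3.00089266e-01,
         7.63317335e-02],
       [ 9.99999949e-01, -2.79606732e-05, -3.18501700e-04,
         3.54822673e-04],
       [-2.95431614e-04,  3.00089290e-01, -9.53911071e-01,
        -1.30605660e-01],
       [ 0.00000000e+00,  0.00000000e+00,  0.00000000e+00,
         1.00000000e+00]])}
-0.03 [ 4.31522347e-01  4.48791420e-01  1.16364007e+00 -4.44089210e-16
  1.52916116e+00  2.03231867e+00]
3.1115926535897933 [ 4.31522347e-01  4.48791420e-01  1.16364007e+00 -4.44089210e-16
  1.52916116e+00 -1.10927398e+00]
```

Run:
```python
from h import *
yaw=-0.038+np.pi
q=(R.from_euler('z',yaw)*R.from_quat([1,0,0,0])).as_quat()
r.reach([.476,.349,.19],q)
o=telemetry.get_obs(); im,d=grab_frame("wrist"); cv2.imwrite("pics/w1.png",im); np.save("w1.npy",d)
print(o["time_s"],o["position"],o["contact_force"])
hsv=cv2.cvtColor(im,cv2.COLOR_BGR2HSV)
for nm,lo,hi,z in(("handle",(3,150,90),(17,255,255),.072),("rod",(20,110,90),(35,255,255),.064)):
    m=cv2.inRange(hsv,lo,hi); n,l,s,_=cv2.connectedComponentsWithStats(m); k=1+s[1:,4].argmax(); v,u=np.nonzero(l==k); print(s[k])
    Q=np.array([atz("wrist",a,b,z,o) for a,b in zip(u,v)]); f=np.polyfit(Q[:,0],Q[:,1],1)
    print(nm,Q.mean(0).round(4),Q.min(0),Q.max(0),np.degrees(np.arctan(f[0])),np.polyval(f,[.47,.6]))
P=cloud("wrist",d,o); print(P[200,320],P[s[k][1]+5,s[k][0]+5])
```

```text
1.2083 [0.47538138 0.34965494 0.19020732] [ 0.14188968 -0.47744944 -0.40404444]
[ 311  127   21  128 2197]
handle [0.4682 0.3498 0.072 ] [0.41787085 0.3405113  0.072     ] [0.52675382 0.3591408  0.072     ] -2.2674687395498636 [0.34972819 0.34458078]
[317 258  10  89 758]
rod [0.58   0.3457 0.064 ] [0.53467081 0.34035088 0.064     ] [0.63289927 0.35153512 0.064     ] -2.1042997297089334 [0.34975169 0.34497503]
[0.47741302 0.3484359  0.0707591 ] [0.54071418 0.34775208 0.0624253 ]
```

View pics/w1.png

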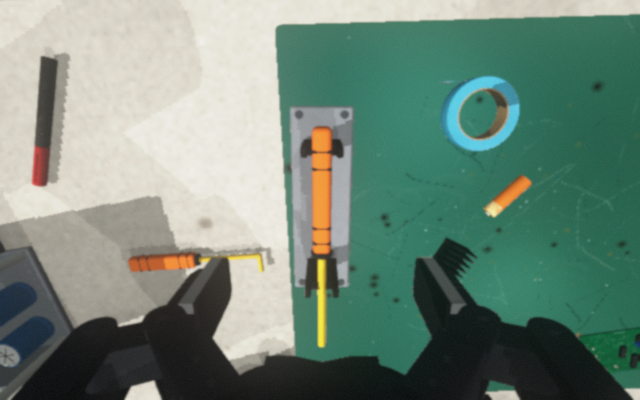

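The wrist view shows the long stick in both forks: handle column 321, rows 127–255, rod end at (322,346). The short look-alike is at (200,263). The measurements agree with the top camera, so I'll grip it.

Run:
```python
from h import *
r.movel([.476,.3495,.08],.15); r.movel([.476,.3495,.052],.08)
print(telemetry.get_obs()["contact_force"])
hand.grip(0.0,100)
o=telemetry.get_obs(); print(o["time_s"],o["grip_width"],o["grasp_force"],o["contact_force"],o["position"])
r.movel([.476,.3495,.056],.03); r.movel([.476,.3495,.112],.12)
o=telemetry.get_obs(); print(o["time_s"],o["grip_width"],o["contact_force"],o["wrist_torque"],o["position"])
r.movel([.37,.35,.112],.2)
yaw=np.radians(7.9); q=(R.from_euler('z',yaw+np.pi)*R.from_quat([1,0,0,0])).as_quat()
ux=np.array([np.cos(yaw),np.sin(yaw),0]); eye=np.array([.6161,-.0578,0])
# prong 155 mm ahead of grasp; stop 105 mm short of the eye
p=eye-ux*(.155+.105); p[2]=.102   # origin z = TCP z + .008 -> tip at z-.022
print(p, r.solve_ik(p,q))
r.movel(p,.2,attitude=q)
o=telemetry.get_obs(); print(o["time_s"],o["position"],o["contact_force"])
im,d=grab_frame("top"); cv2.imwrite("pics/top1.png",cv2.resize(im[110:260,290:490],(800,600),interpolation=cv2.INTER_CUBIC)); np.save("top1.npy",d)
im,d=grab_frame("wrist"); cv2.imwrite("pics/w2.png",im)
im,d=grab_frame("side"); cv2.imwrite("pics/s2.png",cv2.resize(im[130:230,270:420],(800,533),interpolation=cv2.INTER_CUBIC))
```

```text
[-0.23530971 -0.61162407  0.44895328]
3.2833 0.1692313871011368 97.59300827980042 [-0.31342227 -0.23862326  2.84528866] [0.47612723 0.34959054 0.05236575]
4.1833 0.1702692868304361 [ 0.60558211  0.44390264 -1.94309804] [-0.01076927  0.0099463  -0.08265488] [0.47563784 0.34931436 0.11136671]
[ 0.35856754 -0.09353558  0.102     ] [-5.77823689e-01  2.67401271e-01  1.97832396e+00 -4.44089210e-16
  8.95867427e-01 -2.28650103e+00]
7.2333 [ 0.35848647 -0.09307971  0.10199311] [ 0.64886551  0.04343463 -1.55373067]
```

View pics/top1.png

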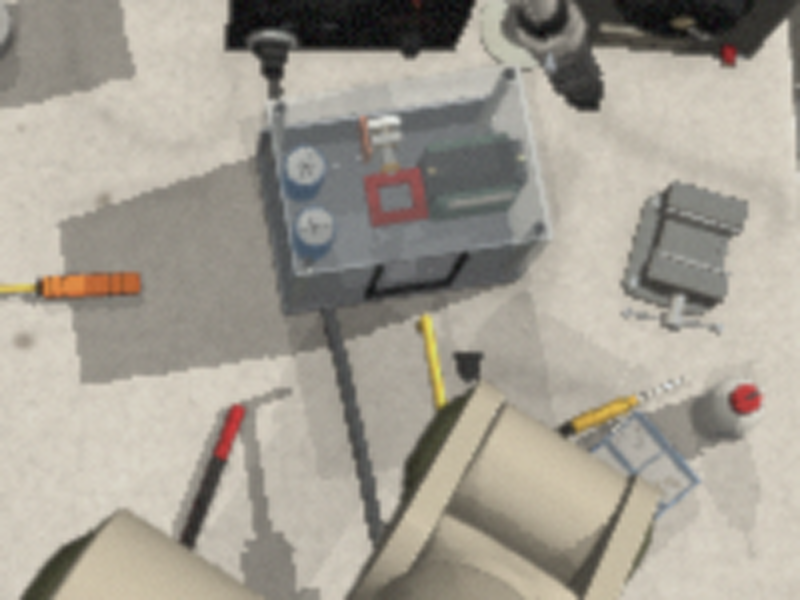

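View pics/w2.png

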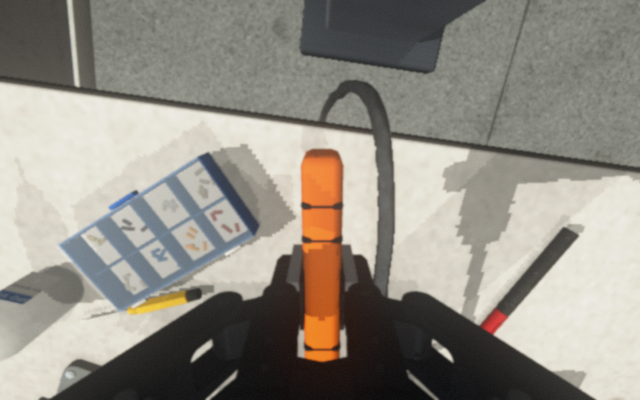

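The top crop shows the rod end at (426,318), just in front of the window and in line with the eye at (396,198). The wrist view shows the handle straight in the pads. I'll compare the measured rod end with the predicted one.

Run:
```python
from h import *
o=telemetry.get_obs(); yaw=np.radians(7.9); ux=np.array([np.cos(yaw),np.sin(yaw),0]); 
print("pred",o["position"]+.155*ux+[0,0,.008], "yaw tool",R.from_quat(o["orientation"]).as_euler('xyz',degrees=True))
print("end",atz("top",290+426/4-.4,110+316/4-.4,.112))
print("eye",atz("top",290+396.5/4-.4,110+197.5/4-.4,.060), "sill ends",[atz("top",290+a/4-.4,110+b/4-.4,.032) for a,b in((370,297),(458,283))], [atz("top",290+a/4-.4,110+b/4-.4,.132) for a,b in((380,267),(467,253))])
d=np.load("top1.npy"); P=cloud("top",d); print([P[v,u].round(4) for v,u in((190,396),(193,397),(196,398),(200,398),(204,399))])
```

```text
pred [ 0.51209822 -0.07190528  0.11000258] yaw tool [ 1.79996678e+02 -2.57027783e-03 -1.72061418e+02]
end [ 0.51545585 -0.06998989  0.112     ]
eye [ 0.61593172 -0.05812033  0.06      ] sill ends [array([ 0.54673091, -0.03955736,  0.032     ]), array([ 0.55708688, -0.10569635,  0.032     ])] [array([ 0.54642752, -0.0362531 ,  0.132     ]), array([ 0.5561341 , -0.09734066,  0.132     ])]
[array([ 0.511 , -0.0693,  0.114 ]), array([ 0.5016, -0.0713,  0.118 ]), array([ 0.4942, -0.0747,  0.1118]), array([ 0.4818, -0.0736,  0.117 ]), array([ 0.4701, -0.0757,  0.1192])]
```

Prediction and measurement agree to about 1–2 mm. Next I'll enter, lower into the eye, and take up the safe part of the draw.

Run:
```python
from h import *
yaw=np.radians(7.9); ux=np.array([np.cos(yaw),np.sin(yaw),0]); eye=np.array([.616,-.058,0])
p=eye-ux*.155
def F():
    f=[]
    for _ in range(3): f.append(telemetry.get_obs()["contact_force"]); r.wait(.01)
    return np.mean(f,0)
p[2]=.102; r.movel(p,.12); f0=F(); print("in",f0,telemetry.get_obs()["time_s"])
np.save("f0.npy",f0)
p[2]=.088; r.movel(p,.06)
ok=True
for z in (.086,.084,.082,.080,.078,.076):
    p[2]=z; r.movel(p,.04); f=F()-f0
    if np.linalg.norm(f)>4: print("contact",z,f); p[2]=.09; r.movel(p,.06); ok=False; break
if ok:
    p[2]=.062; r.movel(p,.05); print("low",F()-f0,telemetry.get_obs()["time_s"])
    f0=F(); np.save("f0.npy",f0)
    for s in (.004,.006,.008,.012,.016,.020,.024):
        r.movel(p-ux*s,.04); f=F()-f0; print(s,f.round(2),"pull",(f@ux).round(2),telemetry.get_obs()["time_s"])
        if abs(f@ux)>11: break
```

```text
in [ 0.24494441 -0.2920606  -1.09134878] 8.4333
low [-0.32798377  0.36114698 -0.53577537] 10.925
0.004 [-0.33 -0.28 -0.6 ] pull -0.37 11.225
0.006 [-0.11 -0.45 -0.58] pull -0.17 11.5
0.008 [ 3.5   1.18 -0.56] pull 3.63 11.775
0.012 [ 2.4   0.41 -0.35] pull 2.43 12.05
0.016 [ 2.46 -0.07 -0.22] pull 2.43 12.325
0.02 [ 2.5  -0.3   0.41] pull 2.44 12.6
0.024 [ 2.07 -0.11 -0.21] pull 2.03 12.875
```

```bash
cat > pull.py <<'E'
from h import *
yaw=np.radians(7.9); ux=np.array([np.cos(yaw),np.sin(yaw),0]); f0=np.load("f0.npy")
p=np.array([.616,-.058,0])-ux*.155; p[2]=.062
def F(n=2):
    f=[]
    for _ in range(n): f.append((telemetry.get_obs()["contact_force"]-f0)@ux); r.wait(.01)
    return np.mean(f)
s=.028; r.movel(p-ux*s,.04); ds=.0003; log=[]; hit=False
while s<.056:
    s+=ds; r.movel(p-ux*s,.02); f=F(); log.append((round(s*1e3,2),round(f,1)))
    if f>5.5: ds=.0001; hit=True
    if f>12.5: break
print(log[:3],log[-25:],telemetry.get_obs()["time_s"])
if hit:
    for _ in range(12):
        f=F(3)
        if f>=14.6: break
        s+=.00005; r.movel(p-ux*s,.02)
    print("seat",s,f); h=[]
    for _ in range(8): r.wait(.1); h.append(round(F(1),1))
    print(h,telemetry.get_obs()["time_s"]); np.save("s.npy",s)
E
python3 pull.py
```

```text
[(28.3, np.float64(4.1)), (28.6, np.float64(5.0)), (28.9, np.float64(5.5))] [(29.5, np.float64(4.3)), (29.8, np.float64(4.3)), (30.1, np.float64(4.7)), (30.4, np.float64(5.0)), (30.7, np.float64(4.7)), (31.0, np.float64(4.9)), (31.3, np.float64(4.9)), (31.6, np.float64(4.5)), (31.9, np.float64(4.9)), (32.2, np.float64(6.2)), (32.3, np.float64(6.2)), (32.4, np.float64(6.4)), (32.5, np.float64(7.0)), (32.6, np.float64(7.6)), (32.7, np.float64(8.0)), (32.8, np.float64(9.1)), (32.9, np.float64(8.5)), (33.0, np.float64(9.6)), (33.1, np.float64(9.7)), (33.2, np.float64(10.0)), (33.3, np.float64(11.8)), (33.4, np.float64(11.5)), (33.5, np.float64(12.1)), (33.6, np.float64(12.2)), (33.7, np.float64(13.0))] 20.8583
seat 0.034100000000000075 14.901328678270202
[np.float64(14.9), np.float64(16.0), np.float64(13.9), np.float64(14.9), np.float64(14.0), np.float64(14.8), np.float64(15.3), np.float64(15.7)] 23.95
```

The end stop is felt at s≈32 mm, and the bolt was held at about 15 N for 0.8 s. Now I'll unload, lift out, withdraw, and carry the stick above the rest.

Run:
```python
from h import *
o=telemetry.get_obs(); print("tracking",o["position"])
yaw=np.radians(7.9); ux=np.array([np.cos(yaw),np.sin(yaw),0]); f0=np.load("f0.npy")
p=np.array([.616,-.058,0])-ux*.155; p[2]=.062; s=float(np.load("s.npy")); print("cmd",p-ux*s)
F=lambda: (telemetry.get_obs()["contact_force"]-f0).round(2)
r.movel(p-ux*(s-.003),.03); print(F()); r.movel(p-ux*(s-.007),.03); print(F())
u=p-ux*(s-.007)
for z in (.066,.072,.080,.102): u[2]=z; r.movel(u,.06); print(z,F())
w=p-ux*.105; w[2]=.102; r.movel(w,.12)
o=telemetry.get_obs(); print(o["time_s"],o["position"],o["grip_width"])
im,d=grab_frame("top"); cv2.imwrite("pics/top2.png",cv2.resize(im[110:260,290:490],(800,600),interpolation=cv2.INTER_CUBIC))
im,d=grab_frame("wrist"); cv2.imwrite("pics/w3.png",im)
for n in ("pics/w2.png","pics/w3.png"):
    hsv=cv2.cvtColor(cv2.imread(n),cv2.COLOR_BGR2HSV); m=cv2.inRange(hsv,(3,150,90),(17,255,255)); _,l,st,_=cv2.connectedComponentsWithStats(m); k=1+st[1:,4].argmax(); print(n,st[k])
    v,uu=np.nonzero(l==k); print([uu[v==a].mean() for a in (st[k][1]+15,st[k][1]+60,st[k][1]+120)])
```

```text
tracking [ 0.43062088 -0.08425911  0.06230466]
cmd [ 0.42869466 -0.08399076  0.062     ]
[ 1.48  0.2  -0.91]
[-0.16 -1.13  0.38]
0.066 [-0.04 -1.23 -0.09]
0.072 [-0.13 -0.56 -0.76]
0.08 [-0.19 -0.26 -0.19]
0.102 [-0.89  0.   -0.48]
26.5833 [ 0.35906856 -0.09397266  0.10209104] 0.17118251173935548
pics/w2.png [ 302  208   39  154 5391]
[np.float64(321.5), np.float64(321.5), np.float64(321.0)]
pics/w3.png [ 302  208   39  154 5380]
[np.float64(321.5), np.float64(321.5), np.float64(321.0)]
```

View pics/top2.png

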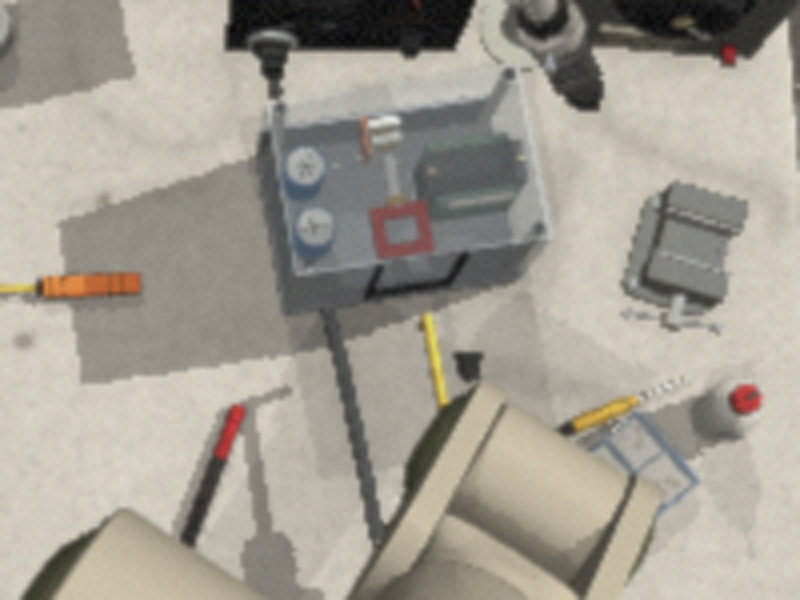

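The top view shows the eye drawn from crop (396,198) to (403,231), about 24 mm. The handle sits at identical wrist pixels before and after, so the stick did not slip in the grip. Returning it by the same path.

Run:
```python
from h import *
q=(R.from_euler('z',-.038+np.pi)*R.from_quat([1,0,0,0])).as_quat()
r.movel([.37,.35,.112],.2,attitude=q); r.movel([.476,.3495,.112],.15); r.wait(.2)
f0=telemetry.get_obs()["contact_force"]
for z in (.080,.068,.060,.056,.054,.053,.0525,.052):
    r.movel([.476,.3495,z],.06); f=telemetry.get_obs()["contact_force"]-f0; print(z,f.round(2))
    if np.linalg.norm(f)>3: break
hand.grip(.55); o=telemetry.get_obs(); print(o["time_s"],o["position"],o["contact_force"])
r.movel([.476,.3495,.19],.15)
o=telemetry.get_obs(); im,d=grab_frame("wrist"); cv2.imwrite("pics/w4.png",im); print(o["time_s"])
hsv=cv2.cvtColor(im,cv2.COLOR_BGR2HSV)
for nm,lo,hi,z in(("handle",(3,150,90),(17,255,255),.072),("rod",(20,110,90),(35,255,255),.064)):
    m=cv2.inRange(hsv,lo,hi); n,l,s,_=cv2.connectedComponentsWithStats(m); k=1+s[1:,4].argmax(); v,u=np.nonzero(l==k); print(s[k])
    Q=np.array([atz("wrist",a,b,z,o) for a,b in zip(u,v)]); f=np.polyfit(Q[:,0],Q[:,1],1); print(nm,Q.mean(0).round(4),Q.min(0),Q.max(0),np.degrees(np.arctan(f[0])))
P=cloud("wrist",d,o); print([P[a,321,2].round(4) for a in (140,180,220,270,300,330)], [cloud("wrist",np.load("w1.npy"),o)[a,321,2].round(4) for a in (140,180,220,270,300,330)])
```

```text
0.08 [-0.51  0.51 -0.15]
0.068 [ 0.11  0.62 -0.69]
0.06 [ 0.69  0.55 -1.03]
0.056 [ 0.31  0.4  -0.37]
0.054 [0.72 0.14 0.12]
0.053 [ 0.2   0.36 -0.06]
0.0525 [-0.74 -0.29 -0.21]
0.052 [-0.73  0.55  3.1 ]
33.0833 [0.47601378 0.34950924 0.05192032] [-0.53737127  0.84819636  0.27671798]
34.15
[ 312  127   21  128 2227]
handle [0.4683 0.3498 0.072 ] [0.4178997  0.34013009 0.072     ] [0.52630076 0.35929825 0.072     ] -2.076467884069492
[317 259  10  89 766]
rod [0.5798 0.3453 0.064 ] [0.53505407 0.339896   0.064     ] [0.63291639 0.35104353 0.064     ] -2.167384445524128
[np.float64(0.072), np.float64(0.0716), np.float64(0.0703), np.float64(0.0631), np.float64(0.0629), np.float64(0.0633)] [np.float64(0.0694), np.float64(0.0705), np.float64(0.0697), np.float64(0.0613), np.float64(0.062), np.float64(0.0617)]
```

View pics/w4.png

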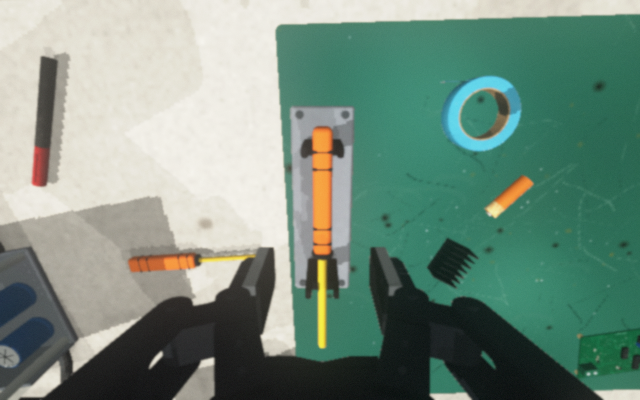

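The stick lies in both forks at the same pixels as before (handle rows 127–255, rod end at (322,347)), and the gripper is clear.

```bash
python3 -c "
from rig import *
print(sign_off())"
```

```text
the job is handed in; nothing more can be done
None
```

The job is handed in: I drew the isolator bolt out about 24 mm to its end stop, seated it at about 15 N for 0.8 s (highest reading 16 N), and laid the hook stick back in both forks and let go, at about 34 s of the 64 s allowed.

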